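# Tip one chilling ball from the scoop into the empty ramekin

### The arm

A 6-joint arm with a two-finger parallel gripper is mounted at the origin on a cart in front of the work surface, level with it; the furniture and walls round the work are solid. World frame = base frame: x ahead of the robot, y to its left, z up, the work surface at z = 0. Lengths are in mm, angles in rad, forces in N, time in s.
With the tool pointing down it reaches from about 400 to 925 mm from the base axis. Payload 12.5 kg.
Tool frame: the origin (TCP) lies between the finger pads; the fingertips stand 11 mm ahead of it and the grasp point (between the pads) lies 8 mm behind it (env.tip_extent is the distance from the TCP to the fingertips, in mm); x points along the fingers, z is the direction in which the jaws open and shut, and the axes are right-handed (so a half turn about x gives the same grasp; the last joint's range is limited). The gripper opens to 95 mm and grips with 3 to 60 N. Pads are 20 mm wide; open, the fingers measure 119 mm over their backs; the gripper's body (75 mm by 180 mm) begins 59 mm behind the grasp point.
Start: joints at [-1.238, 0.491, 1.559, -0, 1.092, -0.106], TCP at [265.557, -565.796, 225.661] pointing down, gripper open.
Joint ranges: [-3.1, 3.1], [-0.84, 2.19], [0.05, 2.79], [-1.13, 4.28], [0.06, 2.93], [-2.69, 2.69]. Speed limits (rad/s): [2.22, 2.22, 2.79, 3.14, 3.14, 3.14].

### API

Orientations are given as [roll, pitch, yaw] about the fixed x, y, z axes, in that order (R = Rz(yaw) Ry(pitch) Rx(roll)).
In Python, from cell import status, imaging, env gives the robot as it stands. The module is installed in compiled form; this text tells all that it offers.
- The arm moves only by the tool apply_moves, never from a script. Its argument "increments" is a list of rows, each a list of 5 numbers: the closure, from 0 (fully open) to 1 (shut), then the shift along the tool's x, y, z in mm, then the turn about the tool's x in degrees. A call has 1 to 10 rows; each row shifts and turns the commanded pose from where the row before left it, along the tool's axes as they then stand; what a row does not reach is not made up. A row lasts 1/10 s, in which the tool goes at most 50 mm and 8.59 degrees, less where a joint would pass 70% of its speed; a pose out of reach is approached as far as the arm can. A call with a gripper value outside its range is refused whole. The fingers move at their own pace and stop on an object; the grip force is fixed at half the most. Time passes only in rows, so rows that do not move let the fingers close. It gives the time, the measured TCP pose, the force and the opening at its end, in the units of the state.
- status.state(): the state, without advancing time (a new reading comes with each control period).
- imaging.read_camera(name): name is "side" or "top" or "wrist"; returns a dict with "pixels" (420x560x3 uint8, red, green, blue), "fovy" (degrees; the focal length in pixels is half the picture's height over the tangent of half this angle, whatever the lens; pixels are square), "cx", "cy" (the principal point, pixels), "R" (3x3) and "t" (3): a world point X has camera coordinates R X + t. Camera axes: x right, y down, z forward; pixel columns grow to the right and rows downward; lengths in mm; the calibration is good to about 2 mm. A picture is of the moment at which its call begins. There is no depth.
- env.job_done(): hands the job in, once; it reports no verdict.
The state is a dict: "t": time; "joints": joint angles; "qvel": joint speeds; "tau": joint torques, N m; "eef_pos": TCP position; "tcp_rot": TCP orientation; "ft_force": force on the tool from outside, world axes, zero at the start; "moment": the same for the moment, N m; "opening": opening from 0.0 (shut) to 1.0 (fully open).
Only numpy, scipy, OpenCV 4.12 (cv2) and the standard library are available. Lean on these libraries where they do the work, as an engineer would, in place of code of your own. Each camera call takes 0.05 s, during which the arm holds its last target. There are 200 camera calls.

### The job

Pick up the steel portioning scoop with the blue sides, hold its open nose low over the empty ramekin and tilt it slowly, nose down, until just the front copper ball rolls out into that ramekin; hold that angle a moment while it does, and keep the other two balls in the scoop. Then set the scoop back down upright on the table and let go. Do not touch the balls with the fingers, and leave both ramekins where they stand, with the ball that is already in the other one.

Things in the scene. Friction and masses are not known exactly. Their poses are not given: they have to be found in the camera images.
- scoop: steel trough, open at top and nose, 93 mm long, 45 wide over ribbed blue side panels, 46 high (sides 27 high near the nose), 0.18 kg empty, level at first, nose to the robot's right within 25 deg. Origin: middle of underside; +x to the nose (its edge at +46.5 mm), z up. Grip across the panels (along y) from above at x = -5 mm; they span x -40 to +16, z 4 to 42 mm. Inside 34 wide, 3 mm floor
- scoop_nose (a point): lip at the scoop's nose (x +46.5, y 0, z +5.5 mm in its frame), same axes. Lip 2.5 mm high; ridges 7.5 mm high part three pockets with a ball each. Nose down, the front ball rolls out at about 28 to 35 deg, the others only at about 60: tilt 40 to 48 deg for one ball. It lands some 20 to 40 mm beyond this point. The loss of 1 N shows at the wrist
- ball_front_center (a point): copper-coloured steel drink-chilling ball, 30 mm across, about 100 g; this point is its centre. It starts in the pocket next to the nose
- ball_middle_center (a point): copper-coloured steel drink-chilling ball, 30 mm across, about 100 g; this point is its centre. It starts in the scoop's middle pocket and stays there
- ball_back_center (a point): copper-coloured steel drink-chilling ball, 30 mm across, about 100 g; this point is its centre. It starts in the scoop's rear pocket and stays there
- ball_served_center (a point): copper-coloured steel drink-chilling ball, 30 mm across, about 100 g; this point is its centre. It lies from the start in the other ramekin and stays there
- ramekin_empty: the empty one of two alike white ribbed ramekins, loose, round, 99 mm across at the rim, 43 mm high, 0.14 kg, inside about 76 mm across at half its height, inner floor 10 mm up; origin under its centre, z up
- ramekin_filled: the other ramekin, like the empty one, with one copper ball in it; origin under its centre, z up
Things that resemble listed ones, but are neither listed nor needed, are in the scene too. Leave any red look-alike of the part that bears ball_middle_center alone. Leave any red or turquoise look-alike of the part that bears ball_back_center alone.

How it is judged:
By the outcome, as a careful person would: the job done as asked, in the order asked, and still so for the second after the job is handed in, with the robot touching nothing.
It also fails if it takes over 56 s, if anything falls off the work surface, if the arm or the gripper's body presses on something with over 40 N, if the wrist force passes 120 N, or if a joint passes its speed limit or range.

## Working session

There is one attempt and no reset: what is moved stays moved. The work goes in short steps, Python scripts to look and compute and a tool call to move; the robot and the scene stay as the last step left them, time stands still between calls to the robot, and variables do not carry over. Pictures are saved under pics/ and viewed, about 8 in all and at most 12, crops included, and the job is handed in when it is done.

Besides the shell and the picture viewer there is one more tool, called as a command line: name --pt "numbers of a row" for each row, then --argument value for the rest. apply_moves: Moves the arm, as the interface text tells. Its arguments: {"type":"object","properties":{"increments":{"type":"array"}},"required":["increments"]}

```bash
mkdir -p pics; cat > h.py <<'E'
import numpy as np, cv2
from cell import status, imaging, env
def cam(n):
    c=imaging.read_camera(n); c['img']=cv2.cvtColor(c['pixels'],cv2.COLOR_RGB2BGR); c['f']=210/np.tan(np.radians(c['fovy'])/2)
    c['R']=np.array(c['R']);c['t']=np.array(c['t']);return c
def ray(c,u,v,z):
    o=-c['R'].T@c['t']; d=c['R'].T@np.array([(u-c['cx'])/c['f'],(v-c['cy'])/c['f'],1]); return o+d*(z-o[2])/d[2]
def proj(c,X):
    p=c['R']@np.array(X,float)+c['t']; return c['cx']+c['f']*p[0]/p[2],c['cy']+c['f']*p[1]/p[2]
E
python3 - <<'E'
from h import *
s=status.state();print({k:np.round(v,3) for k,v in s.items()})
for n in('top','side'):
    c=cam(n);cv2.imwrite(f'pics/{n}0.png',c['img']);print(n,c['f'],c['cx'],c['cy'],-c['R'].T@c['t'],c['R'])
E
```

```text
{'t': np.float64(0.0), 'joints': array([-1.238,  0.492,  1.559,  0.   ,  1.092, -0.106]), 'qvel': array([-0.   , -0.   ,  0.001,  0.001,  0.   , -0.   ]), 'tau': array([-2.0000e-03, -6.1265e+01, -2.5818e+01,  6.9000e-02,  4.8000e-02,
       -0.0000e+00]), 'eef_pos': array([ 265.466, -565.563,  225.046]), 'tcp_rot': array([3.022, 1.57 , 1.89 ]), 'ft_force': array([ 0.033,  0.367, -0.365]), 'moment': array([-0.047,  0.018,  0.02 ]), 'opening': np.float64(0.999)}
top 408.64050373900693 281.8226208626308 212.65539455300248 [450.85991954  91.71431533 906.11542825] [[ 2.03435435e-02 -9.99789122e-01  2.80213450e-03]
 [-9.89312983e-01 -2.05349620e-02 -1.44354208e-01]
 [ 1.44381308e-01  1.64488073e-04 -9.89522112e-01]]
side 455.5020026267694 284.63303232179675 207.81261697788358 [   6.21737102 -459.03671565  403.63879361] [[ 0.70837569 -0.70578441  0.00850035]
 [-0.3022373  -0.31418601 -0.89996654]
 [ 0.63785304  0.63494529 -0.43587611]]
```

View pics/top0.png

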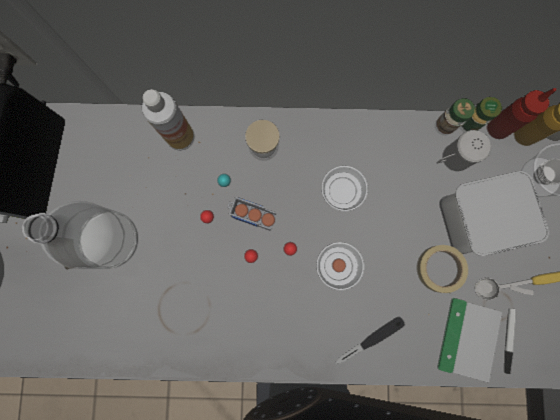

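View pics/side0.png

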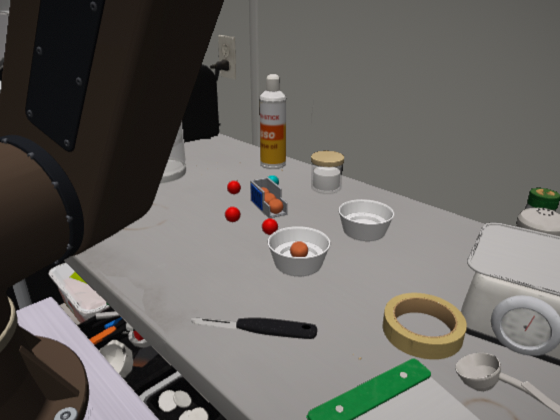

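Top view: scoop with three copper balls at (254,213), empty ramekin (344,188), filled ramekin (340,266). Look-alikes to leave: red balls (207,216), (251,256), (290,248) and the turquoise ball (224,180). Also not wanted: glass jar (185,307) and lidded jar (262,138). The only scoop is the one at (254,213). I'll measure it and check it in a close crop.

```bash
python3 - <<'E'
from h import *
c=cam('top');im=c['img'];hsv=cv2.cvtColor(im,cv2.COLOR_BGR2HSV)
m=cv2.inRange(hsv,(3,90,60),(18,220,255));m[:, :200]=0;m[:150]=0;m[290:]=0;m[:,400:]=0
n,l,st,ce=cv2.connectedComponentsWithStats(m)
for i in range(1,n):
    if st[i,4]>25: print('copper',st[i],ce[i],ray(c,*ce[i],18).round(1))
for nm,(u0,v0) in {'empty':(344,188),'filled':(340,266)}.items():
    x0,y0=u0-35,v0-35
    g=cv2.cvtColor(im[y0:y0+70,x0:x0+70],cv2.COLOR_BGR2GRAY)
    b=(g>np.median(g[:5])+25).astype(np.uint8)
    k=max(cv2.findContours(b,cv2.RETR_EXTERNAL,cv2.CHAIN_APPROX_NONE)[0],key=cv2.contourArea)
    h=cv2.convexHull(k).reshape(-1,2)+[x0,y0]
    e=cv2.fitEllipse(h.astype(np.float32));print(nm,e,ray(c,*e[0],43).round(1))
    (x,y),r=cv2.minEnclosingCircle(h.astype(np.float32));print(x,y,r)
b=cv2.inRange(hsv,(100,90,30),(130,255,255));b[:, :220]=0;b[:,290:]=0;b[:190]=0;b[240:]=0
print('blue',cv2.minAreaRect(cv2.findNonZero(b)))
s=cam('side')
a=cv2.resize(im[170:300,195:385],None,fx=4,fy=4,interpolation=cv2.INTER_CUBIC)
cv2.imwrite('pics/crop1.png',a)
cv2.imwrite('pics/crop2.png',cv2.resize(s['img'][165:285,220:400],None,fx=4,fy=4,interpolation=cv2.INTER_CUBIC))
hs=cv2.cvtColor(s['img'],cv2.COLOR_BGR2HSV)
for X in [(0,0)]: pass
E
```

```text
copper [235 204  13  13 129] [241.13953488 209.79069767] [585.  181.4  18. ]
copper [249 209  12  12 121] [254.46280992 214.53719008] [575.  151.8  18. ]
copper [262 213  13  13 127] [267.80314961 219.30708661] [565.1 122.3  18. ]
copper [333 259  12  13 125] [338.576 265.048] [468.8 -32.8  18. ]
empty ((342.2112731933594, 190.23843383789062), (35.85509490966797, 37.772281646728516), 64.29216766357422) [628.3 -37.1  43. ]
342.0 190.5 19.137758255004883
filled ((338.4732971191406, 265.71441650390625), (37.111289978027344, 37.82237243652344), 158.37142944335938) [466.9 -29.1  43. ]
338.60626220703125 265.6558532714844 18.962120056152344
blue ((244.0389862060547, 220.38865661621094), (25.625751495361328, 1.4629802703857422), 19.29004669189453)
```

View pics/crop1.png

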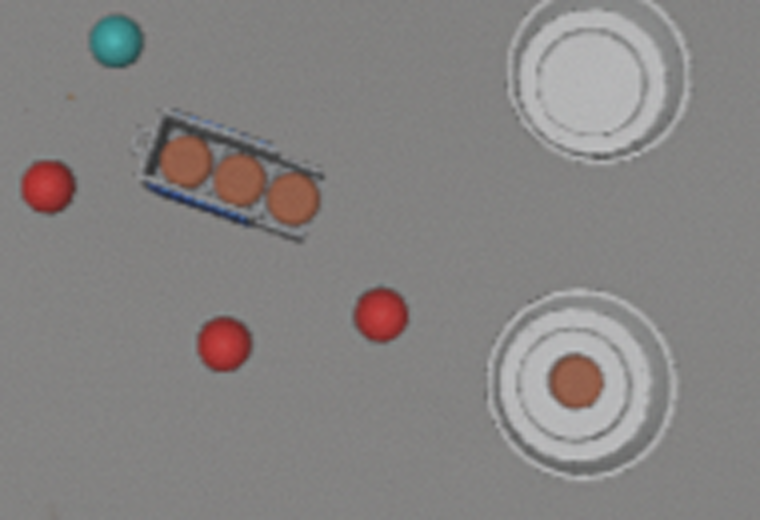

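The turn is only about the tool's x, which points down, so a direct tilt command doesn't exist. My plan is to make the arm lean the tool by driving it against its reach limit. With a lean of a≈22° I can grip the level scoop, and a half turn about the tool's x then tilts the scoop by 2a≈44°. Turning back levels it again. I'll refine the poses, then test this with the gripper empty.

```bash
cat >> h.py <<'E'
from scipy.spatial.transform import Rotation as Rot
def tool(s=None):
    s=s or status.state(); return Rot.from_euler('xyz',s['tcp_rot']).as_matrix(), np.array(s['eef_pos'])
E
python3 - <<'E'
from h import *
c=cam('top')
q=lambda x,y:(195+x/4,170+y/4)
for n,p,z in [('rim empty',(599,72),43),('rim filled',(582.5,384),43),('backL',(165,115),46),('backR',(147,183),46),('noseL',(323,178),27),('noseR',(303,241),27)]:
    print(n,ray(c,*q(*p),z).round(1))
T,p=tool();print(T.round(3),p)
print('shift for (-401,-44,0):',T.T@[-401,-44,0])
E
```

```text
rim empty [633.3 -42.6  43. ]
rim filled [466.4 -33.6  43. ]
backL [604.4 189.8  46. ]
backR [567.5 198.1  46. ]
noseL [574.8 105.   27. ]
noseR [540.2 115.   27. ]
[[-0.     0.905  0.425]
 [ 0.     0.425 -0.905]
 [-1.     0.    -0.   ]] [ 265.51415875 -565.70216756  225.3887118 ]
shift for (-401,-44,0): [ 5.07416629e-02 -3.81701122e+02 -1.30542141e+02]
```

apply_moves --pt "0 -40 0 0 0" --pt "0 -40 0 0 0" --pt "0 -40 0 0 0" --pt "0 -40 0 0 0" --pt "0 -40 0 0 0" --pt "0 -40 0 0 0" --pt "0 -40 0 0 0" --pt "0 -40 0 0 0"

```text
t: 1.05
eef_pos: [265.4, -565.3, 547.4]
tcp_rot: [-0.055, 1.571, -1.187]
ft_force: [0.4, -1.1, 0.4]
opening: 1.002
```

apply_moves --pt "0 0 -42 -14 0" --pt "0 0 -42 -14 0" --pt "0 0 -42 -14 0" --pt "0 0 -42 -14 0" --pt "0 0 -42 -14 0" --pt "0 0 -42 -15 0" --pt "0 0 -42 -15 0" --pt "0 0 -42 -15 0" --pt "0 0 -42 -15 0"

```text
t: 1.95
eef_pos: [-133.7, -608.5, 545.7]
tcp_rot: [0.105, 1.571, -1.027]
ft_force: [0.9, -0.9, -0.1]
opening: 1.003
```

apply_moves --pt "0 -45 0 0 0" --pt "0 -45 0 0 0" --pt "0 -45 0 0 0" --pt "0 -45 0 0 0" --pt "0 -45 0 0 0" --pt "0 -45 0 0 0"

```text
t: 2.55
eef_pos: [-127.4, -583.1, 738.4]
tcp_rot: [-0.344, 1.564, -1.477]
ft_force: [-1.0, -2.4, -1.8]
opening: 1.001
```

```bash
python3 -c "
from h import *
s=status.state();T,p=tool(s);print(s['t'],s['joints'].round(3),p.round(1));print(T.round(3))"
```

```text
2.55 [-1.898  0.569  0.055  0.005  2.511 -0.762] [-127.4 -583.1  738.4]
[[ 0.001  0.905  0.425]
 [-0.007  0.425 -0.905]
 [-1.    -0.002  0.006]]
```

apply_moves --pt "0 -40 -19 19 0" --pt "0 -40 -19 19 0" --pt "0 -40 -19 19 0" --pt "0 -40 -19 19 0"

```text
t: 2.95
eef_pos: [-137.8, -572.5, 764.7]
tcp_rot: [-0.666, 1.463, -1.798]
ft_force: [1.2, 0.9, -1.5]
opening: 1.003
```

```bash
python3 -c "
from h import *
s=status.state();T,p=tool(s);print(s['t'],s['joints'].round(3),p.round(1));print(T.round(3))"
```

```text
2.95 [-1.925  0.53   0.047  0.022  2.457 -0.776] [-137.8 -572.5  764.7]
[[-0.024  0.905  0.426]
 [-0.105  0.421 -0.901]
 [-0.994 -0.067  0.085]]
```

apply_moves --pt "0 -38 -22 22 0" --pt "0 -38 -22 22 0" --pt "0 -38 -22 22 0" --pt "0 -38 -22 22 0" --pt "0 -38 -22 22 0" --pt "0 -38 -22 22 0"

```text
t: 3.55
eef_pos: [-155.4, -569.2, 790.9]
tcp_rot: [-0.678, 1.335, -1.81]
ft_force: [0.4, -0.0, -0.5]
opening: 1.001
```

```bash
cat > st.py <<'E'
from h import *
s=status.state();T,p=tool(s);x=T[:,0]
print('t',round(s['t'],2),'q',s['joints'].round(3),'p',p.round(1),'lean',np.degrees(np.arccos(-x[2])).round(2),'az',np.degrees(np.arctan2(x[1],x[0])).round(1),'F',s['ft_force'].round(2),'op',s['opening'].round(3));print(T.round(3).tolist())
E
python3 st.py
```

```text
Traceback (most recent call last):
  File "st.py", line 3, in <module>
    print('t',round(s['t'],2),'q',s['joints'].round(3),'p',p.round(1),'lean',np.degrees(np.arccos(-x[2])).round(2),'az',np.degrees(np.arctan2(x[1],x[0])).round(1),'F',s['ft_force'].round(2),'op',s['opening'].round(3));print(T.round(3).tolist())
                                                                                                                                                                                                   ^^^^^^^^^^^^^^^^^^
AttributeError: 'float' object has no attribute 'round'
```

apply_moves --pt "0 -36 -32 12 0" --pt "0 -36 -32 12 0" --pt "0 -36 -32 12 0" --pt "0 -36 -32 12 0"

```text
t: 3.95
eef_pos: [-211.5, -543.8, 814.3]
tcp_rot: [-0.699, 1.246, -1.832]
ft_force: [-0.7, 0.4, 0.2]
opening: 1.002
```

```bash
sed -i "s/s\['opening'\].round(3)/s['opening']/" st.py; python3 st.py
```

```text
t 3.95 q [-2.092  0.458  0.048  0.112  2.318 -0.87 ] p [-211.5 -543.8  814.3] lean 18.6 az -105.0 F [-0.7   0.43  0.16] op 1.0019918221435111
[[-0.082, 0.897, 0.434], [-0.308, 0.391, -0.867], [-0.948, -0.205, 0.244]]
```

apply_moves --pt "0 -36 -28 16 0" --pt "0 -36 -28 16 0" --pt "0 -36 -28 16 0"

```text
t: 4.25
eef_pos: [-230.5, -526.0, 834.9]
tcp_rot: [-0.717, 1.177, -1.851]
ft_force: [0.0, -0.8, 0.5]
opening: 1.001
```

```bash
python3 st.py
```

```text
t 4.25 q [-2.151  0.429  0.048  0.15   2.282 -0.897] p [-230.5 -526.   834.9] lean 22.54 az -106.0 F [ 0.04 -0.81  0.5 ] op 1.0007012680624685
[[-0.106, 0.892, 0.439], [-0.368, 0.375, -0.851], [-0.924, -0.252, 0.289]]
```

The lean is 22.5° at azimuth -106°, close to the scoop's nose direction of -108.7°. Next I carry this lean over to the scoop.

```bash
python3 - <<'E'
from h import *
T,p=tool()
for a in [np.array([380,-420,560])-p, np.array([560,160,300])-[380,-420,560]]: print(a.round(),(T.T@a).round(1),np.linalg.norm(a))
E
```

```text
[ 611.  106. -275.] [150.1 653.7  98.3] 677.8769490083401
[ 180  580 -260] [   7.4  443.4 -489.6] 660.6057825965498
```

apply_moves --pt "0 9.4 40.9 6.1 0" --pt "0 9.4 40.9 6.1 0" --pt "0 9.4 40.9 6.1 0" --pt "0 9.4 40.9 6.1 0" --pt "0 9.4 40.9 6.1 0" --pt "0 9.4 40.9 6.1 0" --pt "0 9.4 40.9 6.1 0" --pt "0 9.4 40.9 6.1 0"

```text
t: 5.05
eef_pos: [56.5, -477.9, 709.5]
tcp_rot: [-0.708, 1.177, -1.843]
ft_force: [0.7, -0.6, 0.4]
opening: 0.999
```

apply_moves --pt "0 9.4 40.9 6.1 0" --pt "0 9.4 40.9 6.1 0" --pt "0 9.4 40.9 6.1 0" --pt "0 9.4 40.9 6.1 0" --pt "0 9.4 40.9 6.1 0" --pt "0 9.4 40.9 6.1 0" --pt "0 9.4 40.9 6.1 0" --pt "0 9.4 40.9 6.1 0"

```text
t: 5.85
eef_pos: [362.4, -425.1, 572.6]
tcp_rot: [-0.706, 1.179, -1.842]
ft_force: [0.2, -1.2, 0.4]
opening: 1.002
```

```bash
python3 st.py
```

```text
t 5.85 q [-0.832  0.16   1.214 -0.33   1.551  0.274] p [ 362.4 -425.1  572.6] lean 22.47 az -105.5 F [ 0.18 -1.22  0.37] op 1.0021237173826718
[[-0.102, 0.894, 0.437], [-0.368, 0.374, -0.851], [-0.924, -0.248, 0.291]]
```

apply_moves --pt "0 1.1 33.2 -35.4 0" --pt "0 1.1 33.2 -35.4 0" --pt "0 1.1 33.2 -35.4 0" --pt "0 1.1 33.2 -35.4 0" --pt "0 1.1 33.2 -35.4 0" --pt "0 1.1 33.2 -35.4 0" --pt "0 1.1 33.2 -35.4 0"

```text
t: 6.55
eef_pos: [459.5, -129.0, 435.9]
tcp_rot: [-0.706, 1.18, -1.841]
ft_force: [-0.1, -0.5, 0.6]
opening: 0.997
```

apply_moves --pt "0 1.1 33.2 -35.4 0" --pt "0 1.1 33.2 -35.4 0" --pt "0 1.1 33.2 -35.4 0" --pt "0 1.1 33.2 -35.4 0" --pt "0 1.1 33.2 -35.4 0" --pt "0 1.1 33.2 -35.4 0" --pt "0 1.1 33.2 -35.4 0"

```text
t: 7.25
eef_pos: [558.4, 166.2, 299.0]
tcp_rot: [-0.708, 1.18, -1.844]
ft_force: [0.8, -0.5, 1.1]
opening: 1.002
```

apply_moves --pt "0 0 0 0 -8.2" --pt "0 0 0 0 -8.2" --pt "0 0 0 0 -8.2" --pt "0 0 0 0 -8.2" --pt "0 0 0 0 -8.2" --pt "0 0 0 0 -8.2"

```text
t: 7.85
eef_pos: [558.1, 164.3, 299.7]
tcp_rot: [-1.573, 1.18, -1.844]
ft_force: [0.1, -0.0, 1.3]
opening: 0.997
```

```bash
python3 st.py
```

```text
t 7.85 q [ 0.315  0.468  1.448 -0.324  1.457  0.661] p [558.1 164.3 299.7] lean 22.38 az -105.7 F [ 0.1  -0.03  1.29] op 0.9967899086210155
[[-0.103, 0.248, 0.963], [-0.367, 0.891, -0.268], [-0.925, -0.381, -0.001]]
```

apply_moves --pt "0 0 0 0 -8.5" --pt "0 0 0 0 -8.5" --pt "0 0 0 0 -8.5" --pt "0 0 0 0 -8.5" --pt "0 0 0 0 -8.5" --pt "0 0 0 0 -8.5" --pt "0 0 0 0 -8.5" --pt "0 0 0 0 -8.5" --pt "0 0 0 0 -8.5" --pt "0 0 0 0 -8.5"

```text
t: 8.85
eef_pos: [558.1, 164.3, 299.7]
tcp_rot: [-3.057, 1.18, -1.844]
ft_force: [0.0, -0.5, 0.6]
opening: 1.002
```

apply_moves --pt "0 0 0 0 -8.5" --pt "0 0 0 0 -8.5" --pt "0 0 0 0 -8.5" --pt "0 0 0 0 -8.5" --pt "0 0 0 0 -8.5" --pt "0 0 0 0 -8.5" --pt "0 0 0 0 -8.5" --pt "0 0 0 0 -8.5" --pt "0 0 0 0 -8.5" --pt "0 0 0 0 -8.5"

```text
t: 9.85
eef_pos: [558.1, 164.3, 299.7]
tcp_rot: [1.743, 1.18, -1.844]
ft_force: [0.0, -0.6, -0.7]
opening: 0.999
```

apply_moves --pt "0 0 0 0 -8" --pt "0 0 0 0 0"

```text
t: 10.05
eef_pos: [558.1, 164.3, 299.7]
tcp_rot: [1.607, 1.18, -1.844]
ft_force: [0.4, 0.2, 0.1]
opening: 1.0
```

```bash
python3 st.py; python3 - <<'E'
from h import *
T,p=tool()
g=np.array([575.1,156.7,27]);tcp=g+8*T[:,0];pre=tcp-120*T[:,0]
print(tcp,pre,(T.T@(pre-p)).round(1))
for n in('wrist','top'):
    c=cam(n);cv2.imwrite(f'pics/{n}1.png',c['img']);print(n,proj(c,[573.5,152,0]),proj(c,[573.5-46.5*.321,152-46.5*.947,5]))
E
```

```text
t 10.05 q [ 0.315  0.468  1.448 -0.324  1.457 -2.442] p [558.1 164.3 299.7] lean 22.39 az -105.7 F [0.43 0.21 0.11] op 1.0004613732945629
[[-0.103, -0.285, -0.953], [-0.367, -0.88, 0.302], [-0.925, 0.381, -0.014]]
[574.27645602 153.76655325  19.60292859] [586.62961567 197.76825445 130.5589998 ] [ 141.2 -102.   -14.8]
wrist (np.float64(271.4734506981533), np.float64(259.96684325467106)) (np.float64(272.1255913198285), np.float64(225.14969050510834))
top (np.float64(254.86540660557736), np.float64(216.33545797190678)) (np.float64(274.3542948366706), np.float64(223.097954015018))
```

View pics/wrist1.png

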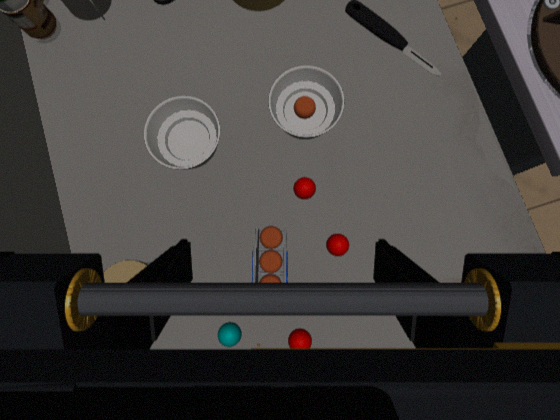

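apply_moves --pt "0 35.3 -25.5 -3.7 0" --pt "0 35.3 -25.5 -3.7 0" --pt "0 35.3 -25.5 -3.7 0" --pt "0 35.3 -25.5 -3.7 0" --pt "0 25 0 0 0" --pt "0 25 0 0 0" --pt "0 25 0 0 0" --pt "0 0 0 0 0"

```text
t: 10.95
eef_pos: [577.6, 168.8, 58.5]
tcp_rot: [1.6, 1.177, -1.857]
ft_force: [0.1, -0.3, 1.2]
opening: 0.996
```

```bash
python3 st.py; python3 - <<'E'
from h import *
T,p=tool()
tcp=np.array([575.1,156.7,27])+8*T[:,0];print((T.T@(tcp-p)).round(1))
c=cam('wrist');cv2.imwrite('pics/wrist2.png',c['img'])
for X in ([633.3,-42.6,43],[466.4,-33.6,43]): print(proj(c,X))
E
```

```text
t 10.95 q [ 0.312  0.755  1.615 -0.378  1.034 -2.276] p [577.6 168.8  58.5] lean 22.58 az -106.4 F [ 0.09 -0.32  1.15] op 0.9960618168077611
[[-0.108, -0.289, -0.951], [-0.368, -0.877, 0.308], [-0.923, 0.384, -0.011]]
[41.8 -0.7 -1. ]
(np.float64(90.05563758378003), np.float64(-35.20163005060536))
(np.float64(350.9489517919154), np.float64(-97.85207913949398))
```

View pics/wrist2.png

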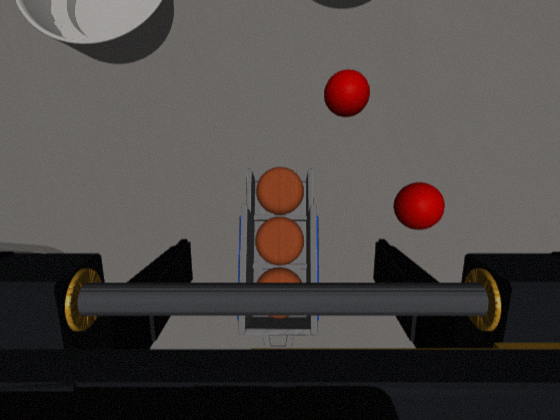

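apply_moves --pt "0 14 0 0 0" --pt "0 14 0 0 0" --pt "0 13.5 0 0 0" --pt "0 0 0 0 0" --pt "1 0 0 0 0" --pt "1 0 0 0 0" --pt "1 0 0 0 0" --pt "1 0 0 0 0" --pt "1 0 0 0 0" --pt "1 0 0 0 0"

```text
t: 12.0
eef_pos: [574.7, 154.8, 22.7]
tcp_rot: [1.608, 1.179, -1.845]
ft_force: [-0.4, -0.1, 0.0]
opening: 0.553
```

apply_moves --pt "1 0 0 0 0" --pt "1 0 0 0 0" --pt "1 0 0 0 0" --pt "1 0 0 0 0"

```text
t: 12.4
eef_pos: [574.8, 154.8, 22.7]
tcp_rot: [1.609, 1.179, -1.845]
ft_force: [1.3, -0.0, 2.1]
opening: 0.452
```

```bash
python3 st.py
```

```text
t 12.4 q [ 0.293  0.795  1.653 -0.406  0.952 -2.256] p [574.8 154.8  22.7] lean 22.43 az -105.7 F [ 1.34 -0.03  2.08] op 0.45181736859081817
[[-0.103, -0.286, -0.953], [-0.367, -0.879, 0.304], [-0.924, 0.381, -0.015]]
```

apply_moves --pt "1 -5 2 0 0" --pt "1 -9 3.8 0 0" --pt "1 -18 7.6 -0.3 0" --pt "1 -23 9.5 -0.4 0" --pt "1 -23 9.5 -0.4 0" --pt "1 -23 9.5 -0.4 0" --pt "1 -18 7.6 -0.3 0" --pt "1 -9 3.8 0 0" --pt "1 0 0 0 0" --pt "1 0 0 0 0"

```text
t: 13.4
eef_pos: [573.9, 154.3, 160.6]
tcp_rot: [1.605, 1.179, -1.848]
ft_force: [-0.7, 0.1, -6.5]
opening: 0.453
```

```bash
python3 st.py; python3 - <<'E'
from h import *
s=cam('side');w=cam('wrist');t=cam('top')
a=np.hstack([cv2.resize(s['img'][60:270,180:390],(400,400)),cv2.resize(w['img'][150:350,180:380],(400,400))]);cv2.imwrite('pics/lift.png',a)
E
```

```text
t 13.4 q [ 0.293  0.615  1.577 -0.354  1.192 -2.365] p [573.9 154.3 160.6] lean 22.46 az -105.9 F [-0.69  0.11 -6.46] op 0.4533981255984166
[[-0.105, -0.286, -0.953], [-0.367, -0.879, 0.304], [-0.924, 0.382, -0.013]]
```

View pics/lift.png

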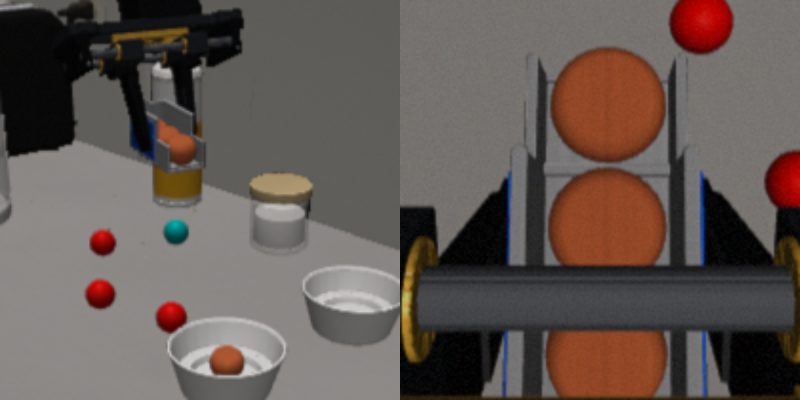

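```bash
cat > plan.py <<'E'
from h import *
T0=np.array([[-0.103,-0.286,-0.953],[-0.367,-0.879,0.304],[-0.924,0.381,-0.015]]);u,_,v=np.linalg.svd(T0);T0=u@v
p0=np.array([574.8,154.8,22.7])
y=-T0[:,2];y=y/np.linalg.norm(y); x=np.cross(y,[0,0,1]);x/=np.linalg.norm(x)
O=np.array([573.5,152,0]);nz=np.array([0,0,1.])
Ts=T0.T@np.c_[x,np.cross(nz,x),nz]           # scoop axes in tool frame
Os=T0.T@(O-p0)
nose=Os+Ts@[46.5,0,5.5]
Rx=lambda a:Rot.from_euler('x',a,degrees=True).as_matrix()
C=np.array([633.3,-42.6])
def info(T):
    S=T@Ts; el=np.degrees(np.arcsin(S[2,0])); az=np.degrees(np.arctan2(S[1,0],S[0,0])); roll=np.degrees(np.arcsin(S[2,1])); return el,az,roll
def tcp_for(T,ahead,z):
    d=(T@Ts)[:2,0];d=d/np.linalg.norm(d); N=np.r_[C-ahead*d,z]; return N-T@nose
E
python3 - <<'E'
from plan import *
c=cam('top')
for n,p,z in [('rimE',(599,72),43),('floorE',(591,83.5),10),('rimF',(582.5,384),43),('floorF',(575,381),10)]: print(n,ray(c,195+p[0]/4,170+p[1]/4,z).round(1))
T,p=tool()
for f in range(0,181,10):
    A=T@Rx(f);P=tcp_for(A,28,64);print(f,np.round(info(A),1),P.round(0), (A@(Os+Ts@[-46.5,0,0])+P).round(0)[2])
E
```

```text
rimE [633.3 -42.6  43. ]
floorE [633.6 -43.2  10. ]
rimF [466.4 -33.6  43. ]
floorF [468.5 -34.3  10. ]
0 [ 1.000e-01 -1.077e+02 -1.000e-01] [657.  31.  81.] 58.0
10 [  -0.4 -116.9    3.7] [668.  27.  81.] 59.0
20 [  -1.4 -126.1    7.4] [677.  21.  82.] 61.0
30 [  -3.  -135.2   10.8] [686.  13.  84.] 63.0
40 [  -5.1 -144.3   14. ] [693.   5.  85.] 67.0
50 [  -7.7 -153.2   16.7] [698.  -5.  87.] 71.0
60 [ -10.7 -162.    18.9] [702. -15.  89.] 76.0
70 [ -14.  -170.9   20.5] [704. -25.  92.] 82.0
80 [ -17.6 -179.7   21.5] [704. -36.  94.] 87.0
90 [-21.3 171.3  21.7] [702. -47.  97.] 93.0
100 [-25.2 162.1  21.2] [698. -57.  99.] 99.0
110 [-29.  152.7  20.1] [693. -66. 102.] 105.0
120 [-32.6 142.8  18.3] [686. -75. 104.] 110.0
130 [-36.  132.4  15.9] [677. -82. 106.] 115.0
140 [-39.1 121.3  13. ] [666. -88. 108.] 119.0
150 [-41.6 109.7   9.8] [655. -92. 110.] 122.0
160 [-43.5  97.4   6.2] [642. -94. 110.] 124.0
170 [-44.6  84.6   2.5] [629. -94. 111.] 125.0
180 [-44.9  71.6  -1.3] [616. -91. 111.] 126.0
```

apply_moves --pt "1 0 0 0 2" --pt "1 0 0 0 4" --pt "1 0 0 0 6" --pt "1 0 0 0 6" --pt "1 0 0 0 6" --pt "1 0 0 0 6" --pt "1 0 0 0 6" --pt "1 0 0 0 6" --pt "1 0 0 0 6" --pt "1 0 0 0 6"

```text
t: 14.6
eef_pos: [574.2, 154.3, 160.6]
tcp_rot: [2.552, 1.179, -1.848]
ft_force: [0.1, 0.3, -4.3]
opening: 0.452
```

apply_moves --pt "1 0 0 0 6" --pt "1 0 0 0 6" --pt "1 0 0 0 6" --pt "1 0 0 0 6" --pt "1 0 0 0 6" --pt "1 0 0 0 4" --pt "1 0 0 0 2" --pt "1 0 0 0 0" --pt "1 0 0 0 0"

```text
t: 15.5
eef_pos: [574.3, 154.3, 160.9]
tcp_rot: [-3.107, 1.179, -1.847]
ft_force: [-0.3, -0.3, -4.9]
opening: 0.45
```

```bash
python3 st.py; python3 - <<'E'
from plan import *
T,p=tool();print(info(T));P=tcp_for(T,28,64);print(P)
print((T.T@(P+[0,0,45]-p)).round(1),(T.T@[0,0,-45]).round(1))
E
```

```text
t 15.5 q [ 0.293  0.615  1.576 -0.354  1.192 -0.795] p [574.3 154.3 160.9] lean 22.46 az -105.8 F [-0.31 -0.26 -4.92] op 0.4504417948031772
[[-0.104, -0.953, 0.285], [-0.368, 0.303, 0.879], [-0.924, -0.013, -0.382]]
(np.float64(-21.36902935711031), np.float64(171.3391410573712), np.float64(21.66738726746079))
[701.83962879 -46.50227271  96.9073432 ]
[  78.  -182.2 -133. ] [41.6  0.6 17.2]
```

apply_moves --pt "1 3.1 -7.3 -5.3 0" --pt "1 6.2 -14.6 -10.6 0" --pt "1 9.4 -21.9 -16 0" --pt "1 10.9 -25.5 -18.6 0" --pt "1 10.9 -25.5 -18.6 0" --pt "1 10.9 -25.5 -18.6 0" --pt "1 9.4 -21.9 -16 0" --pt "1 7.8 -18.2 -13.3 0" --pt "1 6.2 -14.6 -10.6 0" --pt "1 3.1 -7.3 -5.3 0"

```text
t: 16.5
eef_pos: [702.5, -48.5, 142.1]
tcp_rot: [-3.105, 1.179, -1.848]
ft_force: [-0.0, -0.7, -5.5]
opening: 0.453
```

```bash
python3 st.py; python3 - <<'E'
from plan import *
T,p=tool();print(info(T));P=tcp_for(T,28,64);print(P,(T.T@(P-p)).round(1), 'nose',p+T@nose)
s=cam('side');t=cam('top')
a=np.hstack([cv2.resize(s['img'][80:280,240:440],(400,400)),cv2.resize(t['img'][120:260,270:410],(400,400))]);cv2.imwrite('pics/over.png',a)
E
```

```text
t 16.5 q [-0.025  0.742  1.363 -0.413  1.172 -1.095] p [702.5 -48.5 142.1] lean 22.45 az -105.9 F [-0.02 -0.67 -5.46] op 0.4532013379628787
[[-0.104, -0.952, 0.287], [-0.367, 0.305, 0.879], [-0.924, -0.014, -0.382]]
(np.float64(-21.409275976766807), np.float64(171.2103445945838), np.float64(21.660707856001423))
[701.80779215 -46.65292282  96.93572305] [41.1  1.8 18.6] nose [661.65539185 -48.69487752 109.16548533]
```

View pics/over.png

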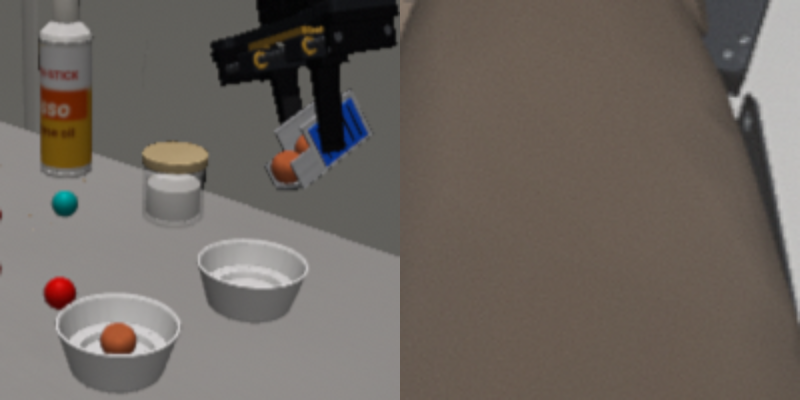

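apply_moves --pt "1 5 0.2 2.2 0" --pt "1 10 0.4 4.5 0" --pt "1 11 0.6 5 0" --pt "1 10 0.4 4.5 0" --pt "1 5 0.2 2.2 0" --pt "1 0 0 0 0"

```text
t: 17.2
eef_pos: [700.8, -44.6, 96.3]
tcp_rot: [-3.109, 1.179, -1.85]
ft_force: [0.6, -1.1, -5.6]
opening: 0.452
```

```bash
python3 st.py; python3 - <<'E'
from plan import *
T,p=tool();print(info(T));P=tcp_for(T,28,64);print((T.T@(P-p)).round(1),'nose',p+T@nose)
P=p
for f in range(0,90,10):
    A=T@Rx(f);B=T@Rx(f+10);Q=tcp_for(B,28,64);print(f,(A.T@(Q-P)).round(1),((A@Rx(5)).T@(Q-P)/4).round(2),np.round(info(B),1));P=Q
E
```

```text
t 17.2 q [-0.02   0.789  1.398 -0.428  1.099 -1.055] p [700.8 -44.6  96.3] lean 22.47 az -106.0 F [ 0.55 -1.08 -5.57] op 0.45224070286582974
[[-0.105, -0.953, 0.285], [-0.367, 0.304, 0.879], [-0.924, -0.012, -0.382]]
(np.float64(-21.322514367914767), np.float64(171.29694030407316), np.float64(21.679191930648997))
[ 0.  -1.6 -1.6] nose [659.87142592 -44.92864469  63.39388143]
0 [  1.7  -1.3 -12.5] [ 0.43 -0.59 -3.09] [-25.1 162.1  21.2]
10 [  1.8   0.4 -11.1] [ 0.44 -0.15 -2.77] [-28.9 152.7  20.1]
20 [  1.8   0.4 -11.3] [ 0.44 -0.15 -2.82] [-32.6 142.8  18.2]
30 [  1.7   0.4 -11.6] [ 0.43 -0.15 -2.89] [-36.  132.4  15.9]
40 [  1.6   0.5 -11.9] [ 0.41 -0.14 -2.98] [-39.1 121.4  13. ]
50 [  1.4   0.6 -12.3] [ 0.36 -0.12 -3.08] [-41.6 109.7   9.8]
60 [  1.1   0.8 -12.7] [ 0.28 -0.09 -3.18] [-43.5  97.4   6.2]
70 [  0.7   1.  -13. ] [ 0.17 -0.04 -3.26] [-44.6  84.6   2.5]
80 [  0.2   1.2 -13.1] [ 0.04  0.01 -3.3 ] [-44.9  71.6  -1.3]
```

apply_moves --pt "1 0.4 -0.6 -3 2.5" --pt "1 0.4 -0.6 -3 2.5" --pt "1 0.4 -0.6 -3 2.5" --pt "1 0.4 -0.6 -3 2.5" --pt "1 0.4 -0.1 -2.8 2.5" --pt "1 0.4 -0.1 -2.8 2.5" --pt "1 0.4 -0.1 -2.8 2.5" --pt "1 0.4 -0.1 -2.8 2.5"

```text
t: 18.0
eef_pos: [693.8, -66.3, 104.0]
tcp_rot: [-2.751, 1.179, -1.844]
ft_force: [-0.7, 0.2, -5.3]
opening: 0.452
```

apply_moves --pt "1 0.4 -0.1 -2.8 2.5" --pt "1 0.4 -0.1 -2.8 2.5" --pt "1 0.4 -0.1 -2.8 2.5" --pt "1 0.4 -0.1 -2.8 2.5" --pt "1 0 0 0 0"

```text
t: 18.5
eef_pos: [686.6, -74.8, 106.5]
tcp_rot: [-2.578, 1.179, -1.844]
ft_force: [0.2, -0.9, -5.7]
opening: 0.451
```

```bash
python3 st.py; python3 - <<'E'
from plan import *
T,p=tool();print(info(T));P=tcp_for(T,28,64);print((T.T@(P-p)).round(1),'nose',p+T@nose)
E
```

```text
t 18.5 q [-0.063  0.757  1.44  -0.439  1.074 -0.56 ] p [686.6 -74.8 106.5] lean 22.44 az -105.7 F [ 0.25 -0.94 -5.68] op 0.451267790051537
[[-0.103, -0.681, 0.725], [-0.368, 0.703, 0.608], [-0.924, -0.204, -0.323]]
(np.float64(-32.73115173009345), np.float64(142.6598374282338), np.float64(18.133029202017678))
[ 2.1  1.3 -0.2] nose [656.75817747 -59.60827531  66.10253209]
```

Pitch is -33° and the ball hasn't left yet. I continue slowly.

apply_moves --pt "1 0.9 0.2 -2.9 2.5" --pt "1 0.9 0.2 -2.9 2.5" --pt "1 0.6 0 -2.9 2.5" --pt "1 0.5 0 -2.9 2.5" --pt "1 0 0 0 0"

```text
t: 19.0
eef_pos: [677.2, -82.0, 107.1]
tcp_rot: [-2.405, 1.179, -1.844]
ft_force: [-0.3, -0.3, -4.2]
opening: 0.453
```

apply_moves --pt "1 0.5 0 -3 2.5" --pt "1 0.5 0 -3 2.5" --pt "1 0.5 0 -3 2.5" --pt "1 0.5 0 -3 2.5" --pt "1 0 0 0 0"

```text
t: 19.5
eef_pos: [666.6, -87.7, 108.4]
tcp_rot: [-2.232, 1.179, -1.845]
ft_force: [0.3, 0.2, -3.3]
opening: 0.452
```

```bash
python3 st.py; python3 - <<'E'
from plan import *
T,p=tool();print(info(T));P=tcp_for(T,28,64);print((T.T@(P-p)).round(1),'nose',p+T@nose)
E
```

```text
t 19.5 q [-0.083  0.729  1.497 -0.45   1.04  -0.216] p [666.6 -87.7 108.4] lean 22.44 az -105.7 F [ 0.28  0.21 -3.33] op 0.45205222324727684
[[-0.103, -0.394, 0.913], [-0.367, 0.868, 0.333], [-0.924, -0.301, -0.234]]
(np.float64(-39.10943802119499), np.float64(121.33441223453184), np.float64(12.9124225580754))
[ 0.4 -0.1 -0.3] nose [648.11674643 -66.16705357  64.22509285]
```

apply_moves --pt "1 0.4 0 -3.1 2.5" --pt "1 0.4 0 -3.1 2.5" --pt "1 0.4 0 -3.1 2.5" --pt "1 0.4 0 -3.1 2.5" --pt "1 0.3 0 -3.2 2.5" --pt "1 0.3 0 -3.2 2.5" --pt "1 0.3 0 -3.2 2.5" --pt "1 0.3 0 -3.2 2.5" --pt "1 0 0 0 0" --pt "1 0 0 0 0"

```text
t: 20.5
eef_pos: [642.4, -93.5, 110.3]
tcp_rot: [-1.884, 1.179, -1.844]
ft_force: [-0.0, 0.5, -3.8]
opening: 0.45
```

apply_moves --pt "1 0 0 0 0" --pt "1 0 0 0 0" --pt "1 0 0 0 0" --pt "1 0 0 0 0" --pt "1 0 0 0 0" --pt "1 0 0 0 0" --pt "1 0 0 0 0" --pt "1 0 0 0 0"

```text
t: 21.3
eef_pos: [642.1, -93.6, 110.1]
tcp_rot: [-1.883, 1.179, -1.846]
ft_force: [-0.2, 0.3, -3.5]
opening: 0.455
```

```bash
python3 st.py; python3 - <<'E'
from plan import *
T,p=tool();print(info(T),'nose',p+T@nose)
s=cam('side');t=cam('wrist')
a=np.hstack([cv2.resize(s['img'][100:280,260:440],(400,400)),cv2.resize(t['img'],(533,400))[:,:400]]);cv2.imwrite('pics/pour.png',a)
E
```

```text
t 21.3 q [-0.095  0.697  1.565 -0.461  1.004  0.143] p [642.1 -93.6 110.1] lean 22.44 az -105.7 F [-0.21  0.28 -3.53] op 0.4545500763122168
[[-0.104, -0.057, 0.993], [-0.367, 0.93, 0.015], [-0.924, -0.363, -0.117]]
(np.float64(-43.48275929322682), np.float64(97.28138756500319), np.float64(6.120108581702382)) nose [636.85990019 -69.84503241  63.61207734]
```

View pics/pour.png

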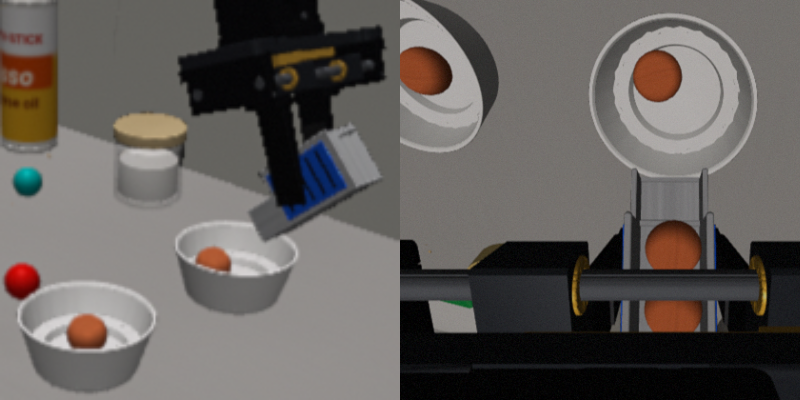

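apply_moves --pt "1 -4.6 -1.8 -0.6 0" --pt "1 -9.2 -3.6 -1.2 0" --pt "1 -13.9 -5.4 -1.8 0" --pt "1 -18.5 -7.3 -2.3 0" --pt "1 -13.9 -5.4 -1.8 0" --pt "1 -9.2 -3.6 -1.2 0" --pt "1 -4.6 -1.8 -0.6 0"

```text
t: 22.1
eef_pos: [642.1, -93.4, 191.5]
tcp_rot: [-1.879, 1.179, -1.842]
ft_force: [-0.1, 0.5, -3.9]
opening: 0.451
```

```bash
python3 st.py; python3 - <<'E'
from plan import *
T,p=tool();print((T.T@(np.array([574.8,154.8,175])-p)).round(1))
E
```

```text
t 22.1 q [-0.095  0.605  1.501 -0.425  1.144  0.067] p [642.1 -93.4 191.5] lean 22.42 az -105.5 F [-0.14  0.5  -3.93] op 0.45079366412554195
[[-0.102, -0.056, 0.993], [-0.368, 0.93, 0.015], [-0.924, -0.364, -0.116]]
[-69.1 240.6 -61.2]
```

apply_moves --pt "1 -2.8 9.6 -2.4 0" --pt "1 -5.5 19.2 -4.9 0" --pt "1 -8.3 28.9 -7.3 0" --pt "1 -9.7 33.7 -8.6 0" --pt "1 -9.7 33.7 -8.6 0" --pt "1 -9.7 33.7 -8.6 0" --pt "1 -8.3 28.9 -7.3 0" --pt "1 -6.9 24.1 -6.1 0" --pt "1 -5.5 19.2 -4.9 0" --pt "1 -2.8 9.6 -2.4 0"

```text
t: 23.1
eef_pos: [573.2, 157.5, 172.8]
tcp_rot: [-1.886, 1.179, -1.847]
ft_force: [0.8, -0.6, -3.8]
opening: 0.451
```

apply_moves --pt "1 0 0 0 -2" --pt "1 0 0 0 -4" --pt "1 0 0 0 -6" --pt "1 0 0 0 -7" --pt "1 0 0 0 -7" --pt "1 0 0 0 -7" --pt "1 0 0 0 -7" --pt "1 0 0 0 -7" --pt "1 0 0 0 -7" --pt "1 0 0 0 -7"

```text
t: 24.1
eef_pos: [574.2, 155.0, 173.2]
tcp_rot: [-2.954, 1.178, -1.847]
ft_force: [-0.3, 0.6, -4.3]
opening: 0.452
```

apply_moves --pt "1 0 0 0 -7" --pt "1 0 0 0 -7" --pt "1 0 0 0 -7" --pt "1 0 0 0 -7" --pt "1 0 0 0 -7" --pt "1 0 0 0 -7" --pt "1 0 0 0 -7" --pt "1 0 0 0 -7" --pt "1 0 0 0 -7"

```text
t: 25.0
eef_pos: [574.2, 155.0, 173.2]
tcp_rot: [2.229, 1.178, -1.847]
ft_force: [0.5, -0.4, -3.9]
opening: 0.455
```

apply_moves --pt "1 0 0 0 -7" --pt "1 0 0 0 -7" --pt "1 0 0 0 -7" --pt "1 0 0 0 -6" --pt "1 0 0 0 -5" --pt "1 0 0 0 -3" --pt "1 0 0 0 0"

```text
t: 25.7
eef_pos: [574.3, 155.0, 173.3]
tcp_rot: [1.623, 1.179, -1.847]
ft_force: [0.1, 0.2, -4.0]
opening: 0.45
```

```bash
python3 st.py; python3 - <<'E'
from plan import *
s=status.state();T,p=tool();print(s['tcp_rot'],info(T),'shift',(T.T@(p0-p)).round(1))
E
```

```text
t 25.7 q [ 0.294  0.602  1.564 -0.35   1.216 -2.357] p [574.3 155.  173.3] lean 22.48 az -105.8 F [ 0.15  0.15 -4.04] op 0.44952348371649065
[[-0.104, -0.302, -0.948], [-0.368, -0.874, 0.319], [-0.924, 0.382, -0.02]]
[ 1.62294213  1.17852885 -1.8470748 ] (np.float64(0.04476976535666893), np.float64(-108.59164795340818), np.float64(0.29862994947562393)) shift [139.1 -57.5   2.5]
```

apply_moves --pt "1 8 -3.3 0.2 -0.8" --pt "1 18 -7.4 0.3 0" --pt "1 22 -9.1 0.4 0" --pt "1 22 -9.1 0.4 0" --pt "1 22 -9.1 0.4 0" --pt "1 20 -8.3 0.4 0" --pt "1 12 -5 0.2 0" --pt "1 6 -2.5 0.1 0" --pt "1 0 0 0 0"

```text
t: 26.6
eef_pos: [574.4, 154.9, 32.4]
tcp_rot: [1.609, 1.179, -1.848]
ft_force: [-0.2, 0.1, -3.9]
opening: 0.454
```

```bash
python3 st.py; python3 - <<'E'
from plan import *
s=status.state();T,p=tool();print(s['tcp_rot'],info(T),'shift',(T.T@(p0-p)).round(1))
c=cam('side');cv2.imwrite('pics/low.png',cv2.resize(c['img'][140:300,190:350],(480,480)))
E
```

```text
t 26.6 q [ 0.294  0.782  1.65  -0.401  0.969 -2.26 ] p [574.4 154.9  32.4] lean 22.47 az -105.9 F [-0.24  0.05 -3.9 ] op 0.45435709747959335
[[-0.104, -0.29, -0.951], [-0.368, -0.878, 0.307], [-0.924, 0.382, -0.015]]
[ 1.60942354  1.17857757 -1.84768335] (np.float64(0.05440050664090721), np.float64(-107.91052443095825), np.float64(0.0026912173332326065)) shift [ 9.  -3.7 -0.3]
```

Now the last 10 mm in small steps, watching the force.

apply_moves --pt "1 3 -1.2 0 0" --pt "1 3 -1.2 0 0" --pt "1 1.5 -0.6 0 0" --pt "1 0 0 0 0"

```text
t: 27.05
eef_pos: [574.7, 154.8, 24.9]
tcp_rot: [1.611, 1.179, -1.846]
ft_force: [0.6, -0.3, -2.7]
opening: 0.455
```

apply_moves --pt "1 0.9 -0.4 0 0" --pt "1 0.5 -0.2 0 0" --pt "1 0 0 0 0"

```text
t: 27.35
eef_pos: [574.7, 154.9, 23.4]
tcp_rot: [1.611, 1.179, -1.846]
ft_force: [0.4, 0.1, -4.1]
opening: 0.451
```

apply_moves --pt "1 0.5 -0.2 0 0" --pt "1 0.4 -0.1 0 0" --pt "1 0 0 0 0"

```text
t: 27.65
eef_pos: [574.8, 154.9, 22.8]
tcp_rot: [1.612, 1.179, -1.845]
ft_force: [0.1, 1.0, 0.6]
opening: 0.449
```

apply_moves --pt "1 0.4 -0.1 0 0" --pt "1 0 0 0 0"

```text
t: 27.85
eef_pos: [574.8, 154.8, 22.7]
tcp_rot: [1.613, 1.179, -1.845]
ft_force: [-0.3, 1.5, 5.0]
opening: 0.452
```

apply_moves --pt "0.5 0 0 0 0" --pt "0.4 0 0 0 0" --pt "0.3 0 0 0 0" --pt "0.2 0 0 0 0" --pt "0.1 0 0 0 0" --pt "0.1 0 0 0 0" --pt "0.1 0 0 0 0" --pt "0.1 0 0 0 0"

```text
t: 28.65
eef_pos: [574.7, 154.7, 22.0]
tcp_rot: [1.611, 1.179, -1.846]
ft_force: [-1.2, -0.2, 0.1]
opening: 0.896
```

apply_moves --pt "0.1 -6 0 0 0" --pt "0.1 -15 0 0 0" --pt "0.1 -25 0 0 0" --pt "0.1 -35 0 0 0" --pt "0.1 -40 0 0 0" --pt "0.1 -35 0 0 0" --pt "0.1 -20 0 0 0" --pt "0.1 0 0 0 0"

```text
t: 29.45
eef_pos: [593.9, 221.0, 188.6]
tcp_rot: [1.624, 1.183, -1.833]
ft_force: [-0.5, -0.1, -0.3]
opening: 0.9
```

```bash
python3 st.py; python3 - <<'E'
from h import *
s=cam('side');t=cam('wrist')
a=np.hstack([cv2.resize(s['img'][130:330,180:430],(400,320)),cv2.resize(t['img'],(400,320))]);cv2.imwrite('pics/end.png',a)
E
```

```text
t 29.45 q [ 0.377  0.645  1.428 -0.319  1.321 -2.331] p [593.9 221.  188.6] lean 22.22 az -105.0 F [-0.5  -0.07 -0.27] op 0.8998526591263253
[[-0.098, -0.291, -0.952], [-0.365, -0.879, 0.306], [-0.926, 0.378, -0.02]]
```

View pics/end.png

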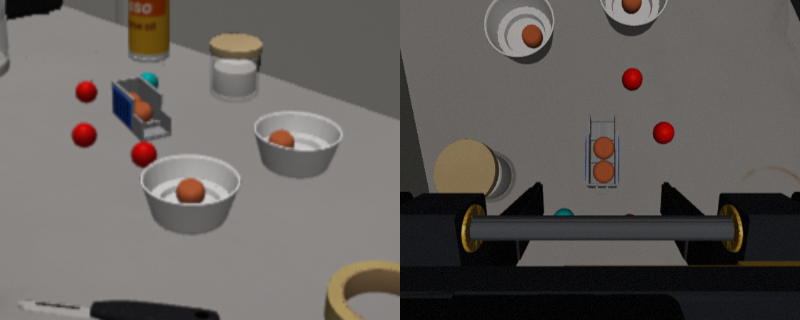

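The end picture shows the scoop upright on the table with two balls in it and its front pocket empty. Each ramekin holds one ball, and nothing touches the gripper. I'm handing the job in.

```bash
python3 -c "
from cell import env
print(env.job_done())"
```

```text
the job is handed in; nothing more can be done
None
```

The front copper ball is in the empty ramekin, the other two are still in the scoop, and the scoop stands upright and released at its original spot. I handed the job in at about 29.5 s.

**How the tilt was made:** The moves only turn about the finger axis, so I first leaned the empty tool 22.4° by pushing the arm against its reach limit. I gripped the level scoop with that lean. Turning it about the finger axis brought the nose down to about 43.5° low over the ramekin, and I held that for about 1 s. Turning back levelled it for setting down. This way the scoop also rolled sideways by up to about 22° on the way; about 6° was left at the hold.

**Last checks:**
- **Ball release:** the vertical wrist force went from about -5.5 N to about -3.7 N. That is more than the 1 N expected, but readings scattered by about 1 N.
- **End pictures:** the side and wrist views show one ball in each ramekin, two in the scoop and the gripper clear. The ramekins and look-alike balls look unmoved. I judged that by eye and did not re-measure their final positions.
- **Forces:** the highest reading seen was about 6.5 N, with about 5 N of contact at set-down.

No check failed.

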